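Rinse the dough scrapers and ramekins

ROBOT

A 6-joint arm with a two-finger parallel gripper is mounted at the origin on the work surface. World frame = base frame: x ahead of the robot, y to its left, z up, the work surface at z = 0. Lengths are in m, angles in rad, forces in N, time in s.
With the tool pointing down it reaches from about 0.375 to 0.9 m from the base axis. Payload 3.1 kg.
Tool frame: the origin (TCP) lies on the front face of the gripper's body, between the roots of the fingers; the fingertips stand 70 mm ahead of it and the grasp point (between the pads) lies 51 mm ahead of it; z points along the fingers, y is the line along which they close (so a half turn about z gives the same grasp; the last joint's range is limited). The gripper opens to 87 mm and grips with 3 to 60 N. Pads are 19 mm wide; open, the fingers measure 117 mm over their backs; the gripper's body (75 mm by 190 mm) begins 51 mm behind the grasp point.
Start: joints at [-1.327, 0.527, 1.433, -0, 1.181, -0.178], TCP at [0.256, -0.57, 0.292] pointing down, gripper open.
Joint ranges: [-3.08, 3.08], [-0.75, 2.2], [0.22, 2.44], [-1.43, 4.57], [0, 2.65], [-2.85, 2.85]. Speed limits (rad/s): [2.79, 2.79, 3.14, 3.14, 3.14, 3.14].

INTERFACE

Orientations are given as a unit quaternion [x, y, z, w].
In Python, from rig import robot, cams, ticket gives the robot as it stands. The module is installed in compiled form; this text tells all that it offers.
- The arm moves only by the shell command python3 -m crank 'ROWS' [FORCE]. ROWS is JSON, a list of rows, each a list of 7 numbers: the shift along the tool's x, y, z in cm, then the turn, a rotation vector about the tool's x, y, z in rad, then the closure, from 0 (fully open) to 1 (shut). A call has 1 to 5 rows; each row shifts and turns the commanded pose from where the row before left it, along the tool's axes as they then stand; what a row does not reach is not made up. A row lasts 1/8 s, in which the tool goes at most 62.5 mm and 10.7 degrees, less where a joint would pass 70% of its speed; a pose out of reach is approached as far as the arm can. A call is refused whole if a number of a shift passes 6.25 or a number of a turn 0.188, either way. A call with a gripper value outside its range is refused whole. The fingers move at their own pace and stop on an object; FORCE is the grip in N (left out, the last holds). Time passes only in rows, so rows that do not move let the fingers close. It gives the time, the measured TCP pose, the force, the opening and the grip force at its end, in the units of the state.
- robot.get_obs(): the state, without advancing time (a new reading comes with each control period).
- cams.camera(name): name is "scene" or "top"; returns the picture (400x640x3 uint8, red, green, blue); there is no depth.
- cams.camera_info(name): a dict with "intrinsics" (3x3 intrinsics, pixels), "pose" (4x4, takes a point from camera to world coordinates). Camera axes: x right, y down, z forward; pixel columns grow to the right and rows downward; lengths in m; the calibration is good to about 2 mm. A picture is of the moment at which its call begins. camera_info takes no time and is no camera call.
- ticket.hand_in(): hands the job in; it is judged then, once.
The state is a dict: "time": time; "q": joint angles; "joint_velocities": joint speeds; "joint_torque": joint torques, N m; "position": TCP position; "tool_rot": TCP orientation; "ft_force": force on the tool from outside, world axes, zero at the start; "moment": the same for the moment, N m; "grip_width": finger opening in m; "grip_force": force on a finger pad.
Only numpy, scipy, OpenCV 4.12 (cv2) and the standard library are available. Lean on these libraries where they do the work, as an engineer would, in place of code of your own. Each camera call takes 0.05 s, during which the arm holds its last target. There are 200 camera calls.

TASK

Load every dough scraper and ramekin from the counter into the wire basket over the sink; the scrapers lie too flat to pick up, so slide each one out over the edge of the sink until you can pinch the part that overhangs, rather than prising it off the counter. When all of them are in, have the basket right under the spray head, squeeze the spray's trigger fully in, hold it for a good second and let it go; then slide the loaded basket back against its stop to drain. Leave the other things on the counter where they are.

Things in the scene. Friction and masses are not known exactly. Their poses are not given: they have to be found in the camera images.
- scraper1_c (a point): white plastic dough scraper: a flat card 64 mm wide (its own x), 105 mm long (its own y), 3 mm thick, corners rounded 9 mm, 30 g; slippery on the counter (friction 0.35) but not under fingertips: a press of 5 to 20 N with closed fingertips on its long middle line drags it along, nearly without turning it; the point is its centre, half-way through its thickness (may be absent)
- scraper2_c (a point): white plastic dough scraper: a flat card 64 mm wide (its own x), 105 mm long (its own y), 3 mm thick, corners rounded 9 mm, 30 g; slippery on the counter (friction 0.35) but not under fingertips: a press of 5 to 20 N with closed fingertips on its long middle line drags it along, nearly without turning it; the point is its centre, half-way through its thickness (may be absent)
- scraper3_c (a point): white plastic dough scraper: a flat card 64 mm wide (its own x), 105 mm long (its own y), 3 mm thick, corners rounded 9 mm, 30 g; slippery on the counter (friction 0.35) but not under fingertips: a press of 5 to 20 N with closed fingertips on its long middle line drags it along, nearly without turning it; the point is its centre, half-way through its thickness (may be absent)
- ramekin1_c (a point): white ceramic ramekin, round, 64 mm across the rim, 60 mm at the foot, 40 mm high, wall 4 mm, about 100 g, standing upright; the point is its centre, half-way up (may be absent)
- ramekin2_c (a point): white ceramic ramekin, round, 64 mm across the rim, 60 mm at the foot, 40 mm high, wall 4 mm, about 100 g, standing upright; the point is its centre, half-way up (may be absent)
- sink_edge (a point): middle of the sink bowl's left rim, at the counter's surface: a straight edge along world x (175 mm either way) between the drainer (+y side, where scrapers and ramekins lie) and the open bowl (-y side; 510 mm long in y, 350 mm wide in x, 220 mm deep). A 10 mm bar, the basket's stop, crosses the bowl 81 mm from this edge; in between the bowl is open
- basket_in (a point): centre of the inner floor of the steel wire rinse basket that bridges the sink: inside 275 mm (x) by 150 mm (y), 60 mm deep; its floor lies 25 mm below the counter's surface, its rim 35 mm above; walls 5 mm. It rides on the counter beside the bowl and slides only along y
- basket (a joint): how far the basket has slid from its stop bar, m: 0 = against the bar (its wall then stands 90 mm from the drainer's edge), growing towards -y to 0.24; it slides against about 3 N and stays where it is left
- basket_handle (a point): middle of the top bar (on its axis) of the basket's arch handle: a 10 mm round bar running 30 mm along x, 70 mm above the counter, at the basket's robot-side end, mid-way along y, open underneath. The basket can be slid by it
- nozzle (a point): centre of the spray face that points straight down, 141 mm above the counter, on a black head 52 mm across; fixed. The head, grip and column do not move
- spray_grip (a point): a point on the axis of the rinse spray's fixed rubber grip, a level round bar 26 mm thick along x, 200 mm above the counter; the grip reaches 50 mm from here to the robot's side and 105 mm beyond, where a pipe goes on to a column 190 mm beyond this point
- trigger_pad (a point): spray trigger: a level steel bar 7 mm thick (y), 18 mm high, 150 mm long, on the +y side of the grip, level with its axis; the point is mid-bar, 100 mm from its hinge, and moves with it. Released it lies 35 mm to +y of the grip's axis, fully squeezed 20 mm (36.5 mm over grip and bar). Both can be taken together from above, a finger on either side, closing along y
- trigger (a joint): angle of the trigger bar, rad: 0 released, 0.15 fully squeezed to the grip; it turns about a vertical hinge 100 mm in +x and 20 mm in +y from spray_grip; a spring pushes it back, with 5 N at trigger_pad at first and 12 N fully in
- detergent: clear detergent bottle, 68 mm across, 200 mm high, not part of the job; origin at the middle of its underside
- jug: steel mug, 90 mm across, 95 mm high, handle at one side, not part of the job; origin at the middle of its underside
- tub: clear jar with steel lid, 60 mm across, 90 mm high, not part of the job; origin at the middle of its underside
- plates: stack of white saucers, 140 mm across, about 40 mm high, not part of the job; origin at the middle of its underside
- spoon: steel spoon lying flat, not part of the job; origin at the middle of its underside (lies along its own x)
- brush: wooden dish brush lying flat, not part of the job; origin at the middle of its underside (lies along its own x)
There are look-alikes about, which are no part of the job. Leave any pink look-alike of the part that bears scraper2_c alone.

How it is judged:
On the way:
1. with every scraper and ramekin in the basket and the basket under the spray head (centres within 30 mm along the slide), the trigger is squeezed in and held for a second (x of scraper1_c in the frame of basket_in between -0.14 and 0.14 m and y of scraper1_c in the frame of basket_in between -0.076 and 0.076 m and z of scraper1_c in the frame of basket_in between -0.01 and 0.055 m and x of scraper2_c in the frame of basket_in between -0.14 and 0.14 m and y of scraper2_c in the frame of basket_in between -0.076 and 0.076 m and z of scraper2_c in the frame of basket_in between -0.01 and 0.055 m and x of scraper3_c in the frame of basket_in between -0.14 and 0.14 m and y of scraper3_c in the frame of basket_in between -0.076 and 0.076 m and z of scraper3_c in the frame of basket_in between -0.01 and 0.055 m and x of ramekin1_c in the frame of basket_in between -0.14 and 0.14 m and y of ramekin1_c in the frame of basket_in between -0.076 and 0.076 m and z of ramekin1_c in the frame of basket_in between -0.01 and 0.055 m and x of ramekin2_c in the frame of basket_in between -0.14 and 0.14 m and y of ramekin2_c in the frame of basket_in between -0.076 and 0.076 m and z of ramekin2_c in the frame of basket_in between -0.01 and 0.055 m and y of nozzle in the frame of basket_in between -0.03 and 0.03 m and value of joint trigger above 0.11 rad), for 0.9 s.
At the end, for the whole second after the job is handed in: every scraper and ramekin present lies at rest inside the basket (its centre within the walls and below the rim), the basket is back within 12 mm of its stop, and the trigger is released (x of scraper1_c in the frame of basket_in between -0.14 and 0.14 m and y of scraper1_c in the frame of basket_in between -0.076 and 0.076 m and z of scraper1_c in the frame of basket_in between -0.01 and 0.055 m and x of scraper2_c in the frame of basket_in between -0.14 and 0.14 m and y of scraper2_c in the frame of basket_in between -0.076 and 0.076 m and z of scraper2_c in the frame of basket_in between -0.01 and 0.055 m and x of scraper3_c in the frame of basket_in between -0.14 and 0.14 m and y of scraper3_c in the frame of basket_in between -0.076 and 0.076 m and z of scraper3_c in the frame of basket_in between -0.01 and 0.055 m and x of ramekin1_c in the frame of basket_in between -0.14 and 0.14 m and y of ramekin1_c in the frame of basket_in between -0.076 and 0.076 m and z of ramekin1_c in the frame of basket_in between -0.01 and 0.055 m and x of ramekin2_c in the frame of basket_in between -0.14 and 0.14 m and y of ramekin2_c in the frame of basket_in between -0.076 and 0.076 m and z of ramekin2_c in the frame of basket_in between -0.01 and 0.055 m and linear speed of each of scraper1, scraper2, scraper3, ramekin1, ramekin2 below 0.03 m/s and value of joint basket below 0.012 m and value of joint trigger below 0.03 rad); the robot touches nothing.
It fails at once if a scraper is lifted off the counter by the fingers well away from the sink edge (its centre more than 45 mm back from the edge, so that it does not overhang) ((height (world z) of scraper1_c between 0.014 and 0.05 m and world y of scraper1_c above 0.105 m and contact force between the fingers and scraper1 above 1 N) or (height (world z) of scraper2_c between 0.014 and 0.05 m and world y of scraper2_c above 0.105 m and contact force between the fingers and scraper2 above 1 N) or (height (world z) of scraper3_c between 0.014 and 0.05 m and world y of scraper3_c above 0.105 m and contact force between the fingers and scraper3 above 1 N)).
It fails at once if one of the other things on the counter is moved more than 40 mm or knocked over (distance of any of detergent, jug, tub, plates, spoon, brush from where it was at the start of the episode above 0.04 m or angle between any of detergent, jug, tub, plates's own z axis and vertical above 0.6 rad).
Of scraper1, scraper2, scraper3 only 2 to 3 are there at a start; the rules pass over those that are not, and their reading is None.
Of ramekin1, ramekin2 only 1 to 2 are there at a start; the rules pass over those that are not, and their reading is None.
At some moment in a run one of ramekin1, ramekin2 may be knocked a few centimetres aside while the robot is not near it.
It also fails if it takes over 210 s, if anything falls off the work surface, if the arm or the gripper's body presses on something with over 40 N, if the wrist force passes 120 N, or if a joint passes its speed limit or range.

## Working session

There is one attempt and no reset: what is moved stays moved. The work goes in short steps, Python scripts to look and compute and a shell command to move; the robot and the scene stay as the last step left them, time stands still between calls to the robot, and variables do not carry over. Pictures are saved under pics/ and viewed, at most 17 in all, crops included, and the job is handed in when it is done.

```bash
ls; mkdir -p pics; python3 - <<'E'
from rig import robot,cams
import cv2
o=robot.get_obs();print({k:o[k] for k in('time','position','tool_rot','grip_width','ft_force')})
for n in('scene','top'):
    im=cams.camera(n);cv2.imwrite(f'pics/{n}0.png',im[:,:,::-1]);print(n,cams.camera_info(n))
E
```

```text
pics
{'time': 0.0, 'position': array([ 0.25633477, -0.56936387,  0.29125615]), 'tool_rot': array([ 9.77734053e-01,  2.09844942e-01, -3.75063443e-05, -1.10454770e-03]), 'grip_width': 0.08690078787402873, 'ft_force': array([ 0.91053778,  1.25269413, -0.2405071 ])}
scene {'intrinsics': array([[432.4816305 ,   0.        , 316.63314347],
       [  0.        , 432.4816305 , 197.5118835 ],
       [  0.        ,   0.        ,   1.        ]]), 'pose': array([[ 0.58242312,  0.66103358, -0.47309398,  1.2916981 ],
       [ 0.81281613, -0.46596327,  0.34958285, -0.56198202],
       [ 0.01064159, -0.58814356, -0.80868654,  1.39934977],
       [ 0.        ,  0.        ,  0.        ,  1.        ]])}
top {'intrinsics': array([[476.20815027,   0.        , 320.54996265],
       [  0.        , 476.20815027, 202.50569967],
       [  0.        ,   0.        ,   1.        ]]), 'pose': array([[-0.02964033, -0.98203055,  0.18637987,  0.29641449],
       [-0.99952113,  0.030777  ,  0.0032075 , -0.03481765],
       [-0.00888608, -0.18619554, -0.98247252,  1.57258654],
       [ 0.        ,  0.        ,  0.        ,  1.        ]])}
```

View pics/scene0.png

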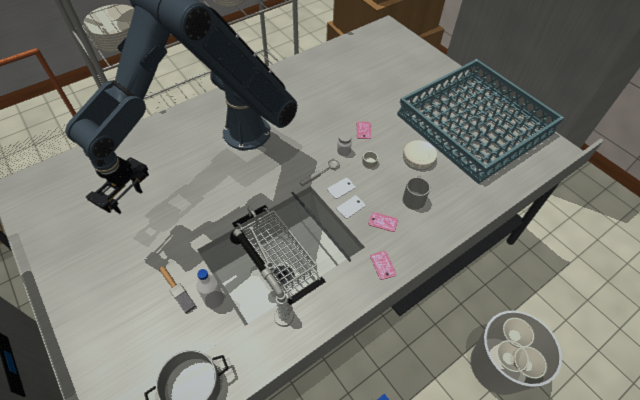

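View pics/top0.png

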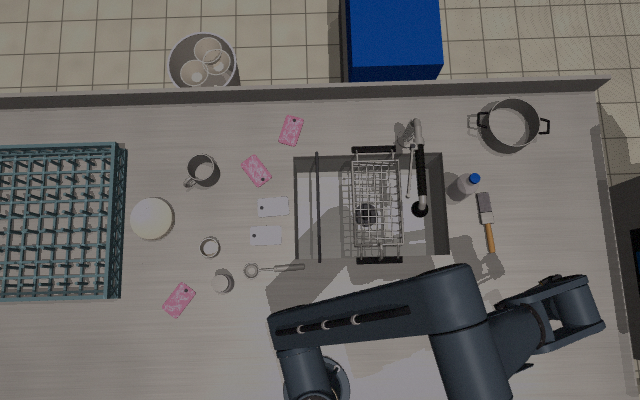

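The top view shows white cards at (273,207) and (265,235), which are the scraper candidates. The pink look-alikes are at (291,130), (256,170) and (180,300). The small white ring at (210,247) is the ramekin, the lidded tub is at (222,281), and the saucers are at (152,219). The basket spans columns 342–403 and the nozzle is at (420,208). I'll check this in one close crop and measure.

```bash
cat > h.py <<'E'
import numpy as np,cv2
from rig import robot,cams
from scipy.spatial.transform import Rotation as R
def ray(n,p,z):
    i=cams.camera_info(n);K=np.array(i['intrinsics']);P=np.array(i['pose'])
    d=P[:3,:3]@np.linalg.inv(K)@[p[0],p[1],1.];c=P[:3,3]
    return c+d*(z-c[2])/d[2]
def proj(n,X):
    i=cams.camera_info(n);K=np.array(i['intrinsics']);P=np.array(i['pose'])
    v=K@(P[:3,:3].T@(np.array(X)-P[:3,3]));return v[:2]/v[2]
def white(im,n,box,z,amin=60):
    "bright low-saturation blobs in a box: pixel centre, world centre, rect corners' axes"
    x0,y0,x1,y1=box;c=im[y0:y1,x0:x1].astype(int)
    m=((c.min(2)>TH)&(c.max(2)-c.min(2)<25)).astype('uint8')
    for k in cv2.findContours(m,0,1)[0]:
        if cv2.contourArea(k)<amin: continue
        w=np.array([ray(n,p[0]+[x0,y0],z)[:2] for p in k],np.float32)
        r=cv2.minAreaRect(w);M=cv2.moments(k);u=(M['m10']/M['m00']+x0,M['m01']/M['m00']+y0)
        print(n,np.round(u,1),'ctr',np.round(ray(n,u,z)[:2],4),'rect',np.round(r[0],4),np.round(r[1],3),round(r[2],1))
TH=150
def state():
    o=robot.get_obs();r=R.from_quat(o['tool_rot']);return o,r
def delta(target,yaw_y=None):
    """shift in tool axes (cm) to world target TCP; turn so the tool z is down and tool y along angle yaw_y (deg)"""
    o,r=state();d=r.inv().apply(np.array(target)-o['position'])*100
    print('t',round(o['time'],2),'pos',np.round(o['position'],4),'shift cm',np.round(d,2),'w',round(o['grip_width'],4))
    if yaw_y is not None:
        best=None
        for a in(yaw_y,yaw_y+180):
            y=np.array([np.cos(np.radians(a)),np.sin(np.radians(a)),0]);z=np.array([0,0,-1.]);x=np.cross(y,z)
            v=(r.inv()*R.from_matrix(np.c_[x,y,z])).as_rotvec()
            if best is None or np.linalg.norm(v)<np.linalg.norm(best): best=v
        print('turn',np.round(best,3),'q6',round(o['q'][5],2))
E
python3 - <<'E'
from h import *
im=cv2.imread('pics/top0.png');c=cv2.resize(im[110:300,150:450],None,fx=2.6,fy=2.6,interpolation=cv2.INTER_CUBIC);cv2.imwrite('pics/crop1.png',c)
b=im[:,:,::-1]
print(b[207,278],b[235,270],b[220,285],b[240,210],b[150,230])
for p in[(273,207),(265,235)]: print(ray('top',p,.003))
print('ram',ray('top',(210,247),.04),'edge',ray('top',(293,207),0),'nozzle?',ray('top',(420,208),.16),'basket rim L,R',ray('top',(342,205),.035),ray('top',(403,205),.035))
print('tub',ray('top',(222,281),.09),'handles',ray('top',(375,149),.07),ray('top',(380,260),.07))
TH=b[207,278].min()-20
import h
h.TH=int(b[220,285].max())+12
white(b,'top',(245,190,293,250),.003)
white(b,'top',(195,230,225,262),.04)
E
```

```text
[146 143 147] [145 143 147] [145 140 136] [102  94  88] [136 131 126]
[0.58383993 0.1300694  0.003     ]
[0.49033999 0.15764622 0.003     ]
ram [0.45232188 0.33092137 0.04      ] edge [0.58229    0.06321452 0.        ] nozzle? [ 0.53821322 -0.3286179   0.16      ] basket rim L,R [ 0.57756912 -0.09991438  0.035     ] [ 0.57131735 -0.29970305  0.035     ]
tub [0.34133795 0.28055775 0.09      ] handles [ 0.75430736 -0.21361142  0.07      ] [ 0.39217313 -0.21084146  0.07      ]
```

View pics/crop1.png

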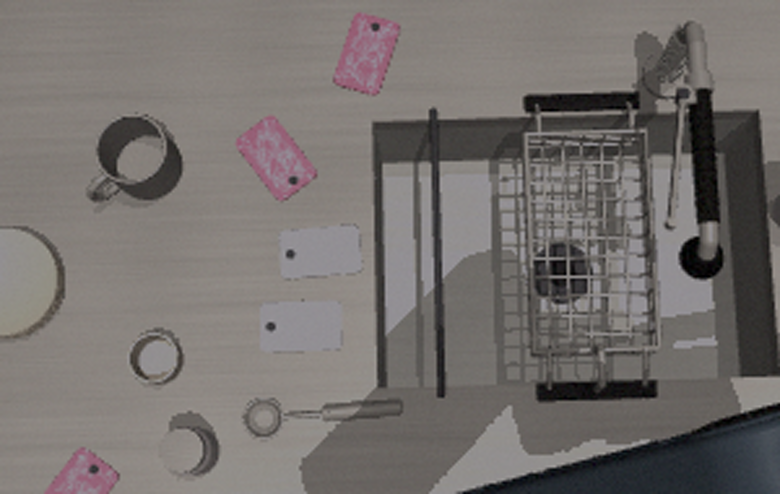

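The crop confirms two white scrapers, at (273.1,206.5) and (265.8,235.8), and one ramekin at (210.4,247.7). The pink cards are excluded. Next I'll work out the targets and the turn needed.

```bash
python3 - <<'E'
from h import *
f=lambda u,z:np.round(ray('top',(150+u[0]/2.6,110+u[1]/2.6),z),4)
for n,u,z in[('A',(320,251),.003),('B',(301,327),.003),('ram',(157,357),.04),('noz',(701,257),.16),('gripnear',(712,220),.213),('gripfar',(703,92),.213),('trig tip',(670,225),.209),('trig far',(682,100),.209),('handleN',(600,388),.07),('handleN2',(601,350),.07),
 ('bask c1',(525,133),.035),('c2',(648,130),.035),('c3',(658,348),.035),('c4',(531,352),.035),('spoon',(400,408),.005)]: print(n,f(u,z))
print('det cap',ray('top',(474,178),.2))
im=cv2.imread('pics/scene0.png')
cv2.imwrite('pics/sc1.png',cv2.resize(im[190:340,190:350],None,fx=4,fy=4,interpolation=cv2.INTER_CUBIC))
delta([.584,.145,.16],0)
E
python3 -m crank '[[0,0,0,0,0,0,0.5],[0,0,0,0,0,0,1]]' 20
```

```text
A [0.5854 0.1298 0.003 ]
B [0.4877 0.1551 0.003 ]
ram [0.4513 0.3297 0.04  ]
noz [ 0.5357 -0.3273  0.16  ]
gripnear [ 0.5683 -0.3315  0.213 ]
gripfar [ 0.7175 -0.3316  0.213 ]
trig tip [ 0.5648 -0.2849  0.209 ]
trig far [ 0.71   -0.3079  0.209 ]
handleN [ 0.3945 -0.2134  0.07  ]
handleN2 [ 0.4403 -0.217   0.07  ]
bask c1 [ 0.7253 -0.1387  0.035 ]
c2 [ 0.7242 -0.2966  0.035 ]
c3 [ 0.444  -0.2921  0.035 ]
c4 [ 0.4438 -0.1343  0.035 ]
spoon [0.3813 0.0312 0.005 ]
det cap [ 0.61624597 -0.48559953  0.2       ]
t 0.1 pos [ 0.2563 -0.5694  0.2914] shift cm [ 59.19 -51.69  13.25] w 0.0873
turn [-2.000e-03 -1.000e-03 -1.148e+00] q6 -0.18
time: 0.35
position: [0.2564, -0.5698, 0.292]
tool_rot: [0.978, 0.21, -0.0, -0.0]
ft_force: [0.1, -0.4, 0.2]
grip_width: 0.0743
grip_force: 0.0
```

View pics/sc1.png

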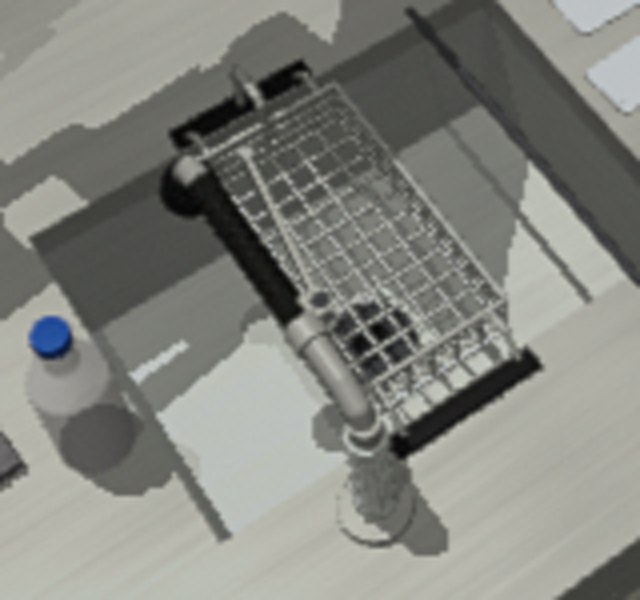

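The scene crop shows the black grip with its trigger bar on the +y side, the basket with an arch handle at its robot-side end, and the bottle clear of both. Now I'll turn the tool so it closes along world x.

```bash
python3 -m crank '[[0,0,0,0,0,-0.18,1],[0,0,0,0,0,-0.18,1],[0,0,0,0,0,-0.18,1],[0,0,0,0,0,-0.18,1],[0,0,0,0,0,-0.18,1]]' >/dev/null; python3 -m crank '[[0,0,0,0,0,-0.18,1],[0,0,0,0,0,-0.065,1],[5,4,0,0,0,0,1],[5,4,0,0,0,0,1],[5,3,0,0,0,0,1]]'; python3 -c "
from h import *
delta([.585,.142,.10],0)"
```

```text
time: 1.6
position: [0.3661, -0.4214, 0.2923]
tool_rot: [0.708, 0.706, 0.0, 0.0]
ft_force: [0.4, 0.1, 0.2]
grip_width: 0.0003
grip_force: 0.0
t 1.6 pos [ 0.3661 -0.4214  0.2923] shift cm [56.43 21.68 19.22] w 0.0003
turn [ 0.001  0.001 -0.003] q6 -1.05
```

```bash
python3 -m crank '[[6,0,0,0,0,0,1],[6,0,0,0,0,0,1],[6,0,0,0,0,0,1],[6,1,0,0,0,0,1],[6,3,0,0,0,0,1]]' >/dev/null; python3 -m crank '[[6,4,0,0,0,0,1],[6,4,0,0,0,0,1],[6,4,2,0,0,0,1],[4,3,5,0,0,0,1],[3,2,6,0,0,0,1]]'; python3 -m crank '[[0,0,3,0,0,0,1],[0,0,0,0,0,0,1]]'; python3 -c "
from h import *
delta([.585,.142,.078],0)"
```

```text
time: 2.85
position: [0.5541, 0.0909, 0.1777]
tool_rot: [0.708, 0.707, 0.002, 0.002]
ft_force: [1.2, -0.2, -0.2]
grip_width: 0.0004
grip_force: 0.0
time: 3.1
position: [0.5501, 0.0894, 0.1455]
tool_rot: [0.708, 0.706, -0.002, -0.002]
ft_force: [-0.8, 0.0, 1.0]
grip_width: 0.0003
grip_force: 0.0
t 3.1 pos [0.5501 0.0894 0.1455] shift cm [5.26 3.52 6.73] w 0.0003
turn [-0.006 -0.    -0.002] q6 -0.04
```

```bash
python3 -m crank '[[3.2,2.1,0,0,0,0,1],[2.1,1.4,2,0,0,0,1],[0,0,2.5,0,0,0,1],[0,0,1.6,0,0,0,1],[0,0,0,0,0,0,1]]'; python3 - <<'E'
from h import *
im=cams.camera('top');cv2.imwrite('pics/t2.png',cv2.resize(im[110:300,150:450,::-1],None,fx=2.6,fy=2.6,interpolation=cv2.INTER_CUBIC))
delta([.585,.142,.073],0)
E
```

```text
time: 3.72
position: [0.5863, 0.1413, 0.0867]
tool_rot: [0.708, 0.706, -0.001, -0.0]
ft_force: [-0.0, -0.4, 0.4]
grip_width: 0.0004
grip_force: 0.0
t 3.77 pos [0.5869 0.1413 0.0874] shift cm [ 0.07 -0.19  1.44] w 0.0007
turn [ 0.    -0.    -0.004] q6 0.06
```

View pics/t2.png

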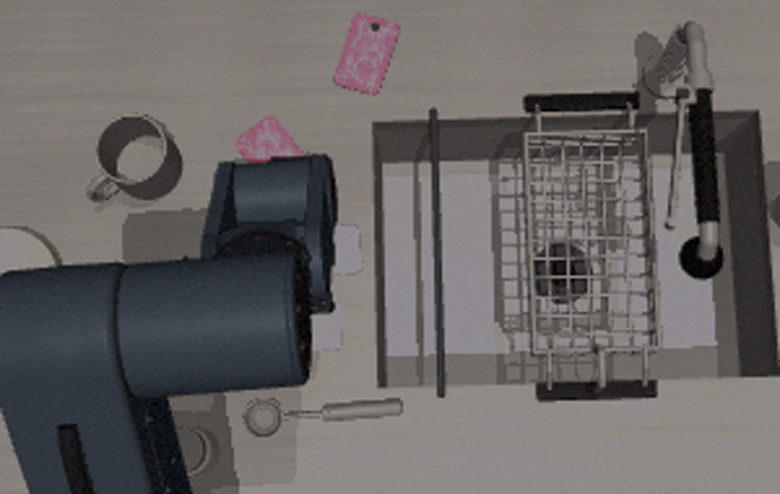

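The view shows the wrist over scraper A, whose near end is at (348,250); basket and scene are unchanged. Pressing down now.

```bash
python3 -m crank '[[0,-0.15,1.2,0,0,0,1],[0,0,0.3,0,0,0,1],[0,0,0,0,0,0,1]]'
```

```text
time: 4.15
position: [0.5851, 0.1416, 0.0731]
tool_rot: [0.708, 0.706, -0.0, 0.0]
ft_force: [-1.9, -1.3, 8.0]
grip_width: 0.0004
grip_force: 4.1
```

```bash
python3 -m crank '[[-1,0,0.05,0,0,0,1],[-1.3,0,0,0,0,0,1],[-1.3,0,0,0,0,0,1],[-1.3,0,0,0,0,0,1],[-1.3,0,0,0,0,0,1]]'; python3 -m crank '[[0,0,0,0,0,0,1],[0,0,-3,0,0,0,1],[4,0,-6,0,0,0,0.2],[6,0,-2,0,0,0,0],[4,0,0,0,0,0,0]]'; python3 - <<'E'
from h import *
im=cams.camera('top');cv2.imwrite('pics/t3.png',cv2.resize(im[110:300,150:450,::-1],None,fx=2.6,fy=2.6,interpolation=cv2.INTER_CUBIC))
delta([.585,.037,.073],0)
E
```

```text
time: 4.78
position: [0.5865, 0.0802, 0.0731]
tool_rot: [0.708, 0.706, 0.002, 0.001]
ft_force: [-0.1, 3.0, 8.8]
grip_width: 0.0001
grip_force: 4.3
time: 5.4
position: [0.5866, 0.2159, 0.1759]
tool_rot: [0.708, 0.706, 0.002, 0.001]
ft_force: [0.5, -0.4, -0.3]
grip_width: 0.0228
grip_force: 0.0
t 5.45 pos [0.5856 0.2203 0.1749] shift cm [-18.37  -0.1   10.11] w 0.0265
turn [ 0.004 -0.004 -0.   ] q6 0.18
```

View pics/t3.png

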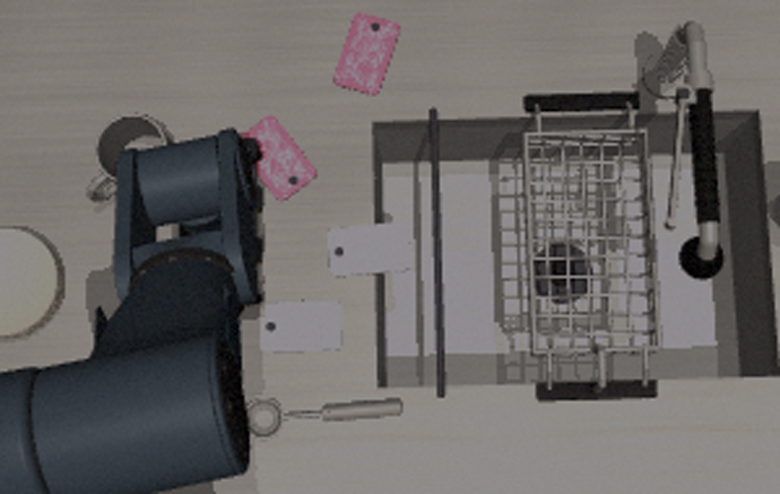

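Scraper A (crop centre (370,248), end at 411) overhangs the edge (378) by about 42 mm. Pinching it across the overhang.

```bash
python3 -m crank '[[-5,0,0,0,0,0,0],[-6,0,0,0,0,0,0],[-6,0,0,0,0,0,0],[-1.2,0,2,0,0,0,0],[0,0,3,0,0,0,0]]'; python3 -c "
from h import *
print(ray('top',(150+369.5/2.6,110+248/2.6),.003))
delta([.586,.038,.0525],0)"
```

```text
time: 6.08
position: [0.5857, 0.0295, 0.1235]
tool_rot: [0.709, 0.705, 0.001, 0.001]
ft_force: [-0.1, 0.8, -0.7]
grip_width: 0.0765
grip_force: 0.0
[0.58733937 0.06588983 0.003     ]
t 6.08 pos [0.5857 0.0295 0.1235] shift cm [0.85 0.   7.1 ] w 0.0765
turn [ 0.003  0.    -0.006] q6 -0.13
```

```bash
python3 -m crank '[[0.7,0.1,1,0,0,0,0],[0,0,2.5,0,0,0,0],[0,0,2,0,0,0,0],[0,0,0,0,0,0,0]]'; python3 -c "
from h import *
delta([.587,.038,.0525],0)"
```

```text
time: 6.58
position: [0.585, 0.0394, 0.0667]
tool_rot: [0.708, 0.706, -0.001, -0.001]
ft_force: [-0.1, 0.2, -0.1]
grip_width: 0.0874
grip_force: 0.0
t 6.58 pos [0.585  0.0394 0.0667] shift cm [-0.14  0.21  1.42] w 0.0874
turn [-0.003 -0.    -0.002] q6 -0.12
```

```bash
python3 -m crank '[[-0.1,0.2,1.4,0,0,0,0],[0,0,0,0,0,0,0.3],[0,0,0,0,0,0,1],[0,0,0,0,0,0,1],[0,0,0,0,0,0,1]]' 15; python3 -m crank '[[0,0,0,0,0,0,1],[0,0,0,0,0,0,1]]'
```

```text
time: 7.2
position: [0.5882, 0.0377, 0.0545]
tool_rot: [0.708, 0.706, 0.0, 0.0]
ft_force: [-0.6, 0.2, 0.4]
grip_width: 0.0638
grip_force: 15.0
time: 7.45
position: [0.5883, 0.0377, 0.0543]
tool_rot: [0.708, 0.706, 0.0, 0.0]
ft_force: [0.2, -0.6, 1.8]
grip_width: 0.0633
grip_force: 15.0
```

```bash
python3 -m crank '[[0,0,-3,0,0,0,1],[0,0,-5,0,0,0,1],[-4,0.5,-4,0,0,0,1],[0,0,0,0,0,0,1]]'; python3 - <<'E'
from h import *
for z in(.2,.25,.3,.35):
    print(z,ray('top',(150+215/2.6,110+230/2.6),z)[:2],ray('top',(150+337/2.6,110+230/2.6),z)[:2],'tcp y .141')
im=cams.camera('scene');cv2.imwrite('pics/s4.png',cv2.resize(im[90:340,150:450,::-1],None,fx=2.6,fy=2.4,interpolation=cv2.INTER_CUBIC))
E
```

```text
time: 7.95
position: [0.5956, -0.0046, 0.1776]
tool_rot: [0.709, 0.705, 0.002, 0.004]
ft_force: [0.6, -0.3, -0.3]
grip_width: 0.0634
grip_force: 15.0
0.2 [0.57701194 0.22778778] [0.57267121 0.08962951] tcp y .141
0.25 [0.56679046 0.2182217 ] [0.56260785 0.0850962 ] tcp y .141
0.3 [0.55656897 0.20865562] [0.55254448 0.08056289] tcp y .141
0.35 [0.54634749 0.19908954] [0.54248112 0.07602958] tcp y .141
```

View pics/s4.png

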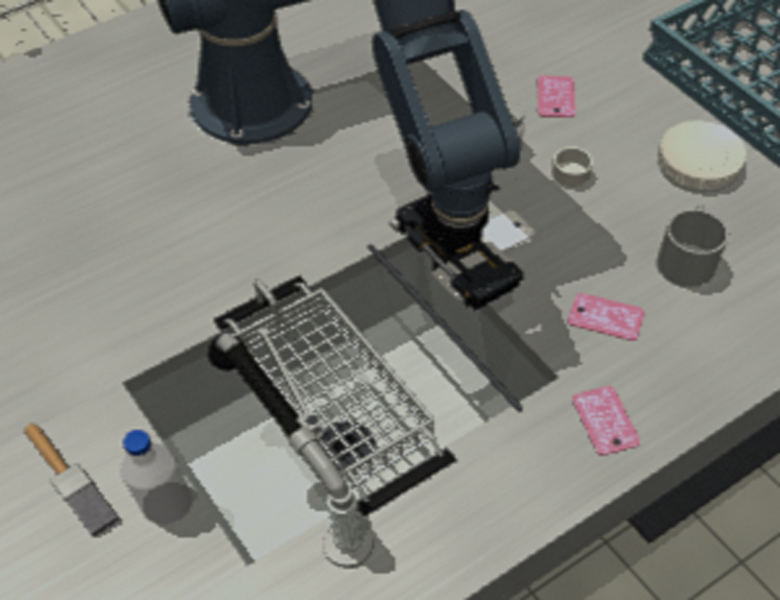

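The scene shows scraper A held by its end, and B and the ramekin unchanged. The wrist is wide and the trigger is close, so I'll tilt the tool away from the spray while placing.

```bash
python3 -m crank '[[0,0,0,0,-0.15,0,1],[0,0,0,0,-0.15,0,1],[0,0,0,0,-0.14,0,1],[0,0,0,0,0,0,1]]'; python3 -c "
from h import *
delta([.63,-.21,.12])
delta([.63,-.21,.076])"
```

```text
time: 8.5
position: [0.591, 0.0004, 0.1714]
tool_rot: [0.689, 0.691, -0.156, 0.152]
ft_force: [0.8, 0.5, -0.2]
grip_width: 0.0638
grip_force: 15.0
t 8.5 pos [5.910e-01 4.000e-04 1.714e-01] shift cm [-16.88   3.91  13.56] w 0.0638
t 8.5 pos [5.910e-01 4.000e-04 1.714e-01] shift cm [-15.01   3.94  17.55] w 0.0638
```

```bash
python3 -m crank '[[-4.5,1,3,0,0,0,1],[-4.5,1,3,0,0,0,1],[-4.5,1,3.3,0,0,0,1],[-3.6,0.9,3.4,0,0,0,1],[0,0,0,0,0,0,1]]'; python3 -c "
from h import *
delta([.63,-.21,.076])"
```

```text
time: 9.12
position: [0.63, -0.2152, 0.13]
tool_rot: [0.693, 0.687, -0.155, 0.152]
ft_force: [0.1, 0.6, -1.2]
grip_width: 0.0637
grip_force: 15.0
t 9.12 pos [ 0.63   -0.2152  0.13  ] shift cm [2.75 0.   4.67] w 0.0637
```

```bash
python3 -m crank '[[1.4,0,2.3,0,0,0,1],[1.3,0,2.3,0,0,0,1],[0,0,0,0,0,0,1],[0,0,0,0,0,0,0.7],[0,0,0,0,0,0,0]]';python3 -m crank '[[0,0,0,0,0,0,0],[0,0,-3,0,0,0,0],[0,0,-6,0,0,0,0],[0,0,-6,0,0,0,0],[6,0,-1,0,0.1,0,0]]'
```

```text
time: 9.75
position: [0.632, -0.2063, 0.0803]
tool_rot: [0.691, 0.689, -0.154, 0.155]
ft_force: [0.1, -0.0, 0.0]
grip_width: 0.0679
grip_force: 0.0
time: 10.38
position: [0.6355, -0.0841, 0.2051]
tool_rot: [0.699, 0.695, -0.115, 0.125]
ft_force: [0.4, 1.5, -0.6]
grip_width: 0.0867
grip_force: 0.0
```

```bash
python3 -m crank '[[5,-3,0,0,0.17,0,1],[5,-3,0,0,0.17,0,1],[5,-3,0,0,0,0,1],[6,-3,0,0,0,0,1],[3,-2,0,0,0,0,1]]' >/dev/null; python3 -m crank '[[0,0,0,0,0,0,1],[0,0,0,0,0,0,1]]'; python3 - <<'E'
from h import *
im=cams.camera('top');cv2.imwrite('pics/t5.png',cv2.resize(im[110:300,150:450,::-1],None,fx=2.6,fy=2.6,interpolation=cv2.INTER_CUBIC))
delta([.488,.168,.085],0)
E
```

```text
time: 11.25
position: [0.4954, 0.1486, 0.1735]
tool_rot: [0.708, 0.706, 0.001, 0.001]
ft_force: [1.2, -0.5, 0.6]
grip_width: 0.0246
grip_force: 0.0
t 11.3 pos [0.4957 0.1482 0.1734] shift cm [ 1.98 -0.79  8.84] w 0.021
turn [ 0.002  0.    -0.004] q6 0.08
```

View pics/t5.png

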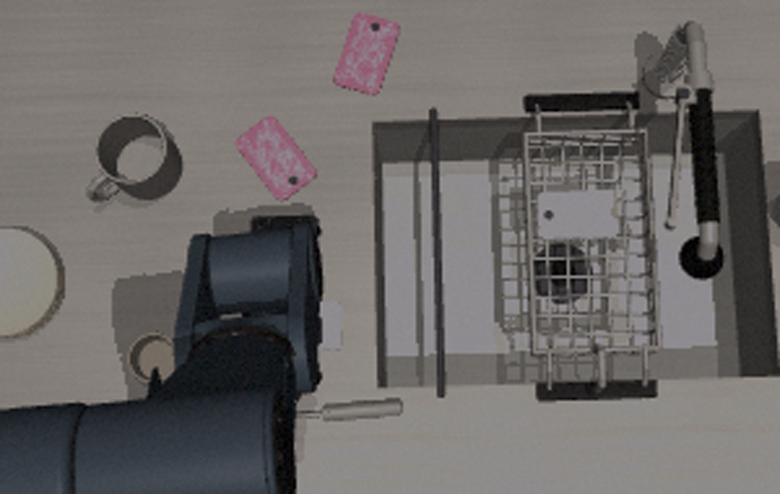

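Scraper A lies flat in the basket (580,215), and B's end shows at (333,325). Now B.

```bash
python3 -m crank '[[1,-0.4,3,0,0,0,1],[1,-0.4,4,0,0,0,1],[0,0,1.6,0,0,0,1],[0,0,0,0,0,0,1]]'; python3 -c "
from h import *
delta([.488,.168,.0724],0)"
```

```text
time: 11.8
position: [0.4868, 0.1679, 0.0861]
tool_rot: [0.709, 0.706, -0.001, -0.0]
ft_force: [-0.5, -0.7, 0.9]
grip_width: 0.0007
grip_force: 0.0
t 11.8 pos [0.4868 0.1679 0.0861] shift cm [0.01 0.13 1.37] w 0.0007
turn [-0.002  0.    -0.004] q6 0.12
```

```bash
python3 -m crank '[[0,0.1,1.1,0,0,0,1],[0,0,0.3,0,0,0,1],[0,0,0,0,0,0,1]]'
```

```text
time: 12.18
position: [0.4878, 0.1688, 0.0733]
tool_rot: [0.708, 0.706, 0.0, 0.0]
ft_force: [-0.4, -0.4, 1.0]
grip_width: 0.0004
grip_force: 0.0
```

```bash
python3 -m crank '[[0,0,0.15,0,0,0,1],[0,0,0,0,0,0,1]]'
```

```text
time: 12.42
position: [0.4877, 0.1689, 0.0731]
tool_rot: [0.708, 0.706, 0.001, 0.001]
ft_force: [-1.3, -0.6, 11.3]
grip_width: 0.0004
grip_force: 5.4
```

```bash
python3 -m crank '[[-1.2,0,0,0,0,0,1],[-1.4,0,0,0,0,0,1],[-1.4,0,0,0,0,0,1],[-1.4,0,0,0,0,0,1],[-1.4,0,0,0,0,0,1]]'; python3 -m crank '[[-1.4,0,0,0,0,0,1],[-0.6,0,0,0,0,0,1],[0,0,0,0,0,0,1]]';python3 -m crank '[[0,0,-3,0,0,0,1],[5,0,-6,0,0,0,0.2],[6,0,-2,0,0,0,0],[4,0,0,0,0,0,0],[0,0,0,0,0,0,0]]'; python3 - <<'E'
from h import *
im=cams.camera('top');cv2.imwrite('pics/t6.png',cv2.resize(im[110:300,150:450,::-1],None,fx=2.6,fy=2.6,interpolation=cv2.INTER_CUBIC))
delta([.488,.038,.0525],0)
E
```

```text
time: 13.05
position: [0.4885, 0.1011, 0.0731]
tool_rot: [0.708, 0.706, 0.002, 0.001]
ft_force: [-0.1, 4.6, 9.8]
grip_width: 0.0006
grip_force: 4.9
time: 13.42
position: [0.4884, 0.0805, 0.0731]
tool_rot: [0.708, 0.706, 0.001, 0.002]
ft_force: [-0.9, -0.4, 10.6]
grip_width: 0.0004
grip_force: 5.1
time: 14.05
position: [0.4874, 0.2228, 0.1701]
tool_rot: [0.707, 0.708, 0.001, 0.001]
ft_force: [0.3, -0.7, -0.3]
grip_width: 0.0329
grip_force: 0.0
t 14.1 pos [0.4871 0.2213 0.1696] shift cm [-18.33   0.08  11.71] w 0.0361
turn [0.001 0.    0.   ] q6 0.22
```

View pics/t6.png

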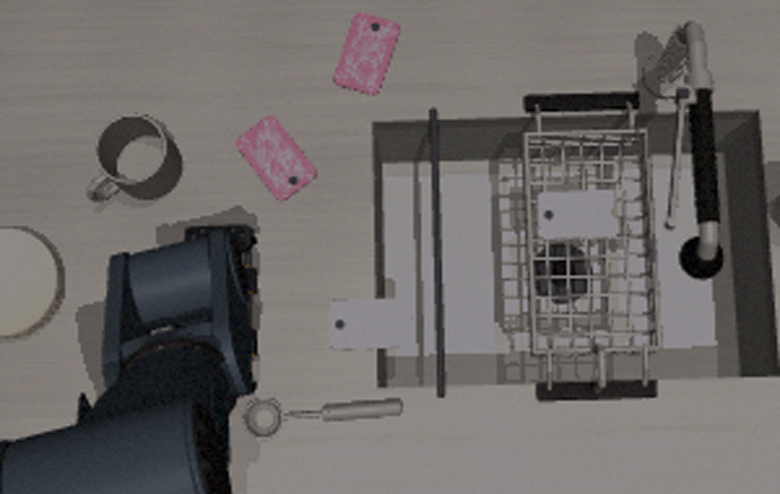

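Scraper B overhangs likewise (crop centre (371,324)). Pinching it.

```bash
python3 -m crank '[[-6,0,0,0,0,0,0],[-6,0,0,0,0,0,0],[-6,0,0,0,0,0,0],[-0.3,0,3,0,0,0,0],[0,0,4,0,0,0,0]]' >/dev/null; python3 -m crank '[[0,0,0,0,0,0,0],[0,0,0,0,0,0,0]]';python3 -c "
from h import *
delta([.489,.038,.0535],0)"
```

```text
time: 14.98
position: [0.487, 0.0367, 0.0998]
tool_rot: [0.708, 0.706, -0.0, 0.0]
ft_force: [-0.4, 0.4, 0.4]
grip_width: 0.0866
grip_force: 0.0
t 14.97 pos [0.487  0.0367 0.0998] shift cm [0.13 0.2  4.63] w 0.0866
turn [-0.     0.    -0.004] q6 -0.15
```

```bash
python3 -m crank '[[0.1,0.2,2.5,0,0,0,0],[0,0,2.2,0,0,0,0],[0,0,0,0,0,0,0],[0,0,0,0,0,0,1],[0,0,0,0,0,0,1]]' 15; python3 -m crank '[[0,0,0,0,0,0,1],[0,0,0,0,0,0,1],[0,0,0,0,0,0,1]]'
```

```text
time: 15.6
position: [0.4897, 0.0382, 0.0535]
tool_rot: [0.708, 0.706, 0.001, 0.001]
ft_force: [0.4, 0.8, 0.5]
grip_width: 0.0744
grip_force: 0.0
time: 15.98
position: [0.4894, 0.0381, 0.0525]
tool_rot: [0.708, 0.706, 0.0, 0.0]
ft_force: [0.1, -0.2, 2.3]
grip_width: 0.0638
grip_force: 14.9
```

```bash
python3 -m crank '[[0,0,-3,0,0,0,1],[0,0,-5,0,0,0,1],[-4,3,-4,0,-0.14,0,1],[0,3,0,0,-0.15,0,1],[0,3,0,0,-0.15,0,1]]'; python3 -m crank '[[0,3,0,0,0,0,1],[0,0,0,0,0,0,1]]'; python3 -c "
from h import *
delta([.63,-.215,.13])"
```

```text
time: 16.6
position: [0.5792, -0.0018, 0.1726]
tool_rot: [0.691, 0.688, -0.156, 0.157]
ft_force: [-0.3, 0.3, -1.7]
grip_width: 0.0632
grip_force: 14.9
time: 16.85
position: [0.6098, -0.0008, 0.1708]
tool_rot: [0.691, 0.689, -0.154, 0.155]
ft_force: [-0.7, 0.1, -0.3]
grip_width: 0.0634
grip_force: 14.9
t 16.85 pos [ 0.6098 -0.0008  0.1708] shift cm [-17.63   2.07  12.81] w 0.0634
```

```bash
python3 -m crank '[[-4.5,0.5,3,0,0,0,1],[-4.5,0.5,3,0,0,0,1],[-4.5,0.5,3.3,0,0,0,1],[-4,0.5,3.5,0,0,0,1],[0,0,0,0,0,0,1]]'; python3 -c "
from h import *
delta([.63,-.208,.08])"
```

```text
time: 17.48
position: [0.6249, -0.218, 0.1285]
tool_rot: [0.693, 0.687, -0.156, 0.152]
ft_force: [-0.6, 1.0, -0.4]
grip_width: 0.0634
grip_force: 14.9
t 17.48 pos [ 0.6249 -0.218   0.1285] shift cm [2.97 0.52 3.96] w 0.0634
```

```bash
python3 -m crank '[[1.5,0.3,2,0,0,0,1],[1.5,0.2,2,0,0,0,1],[0,0,0,0,0,0,1],[0,0,0,0,0,0,0.7],[0,0,0,0,0,0,0]]';python3 -m crank '[[0,0,0,0,0,0,0],[0,0,-3,0,0,0,0],[0,0,-6,0,0,0,0],[0,0,-6,0,0,0,0],[6,0,-1,0,0.1,0,0]]'; python3 -m crank '[[4,-2,0,0,0.17,0,0],[3,0,0,0,0.17,0,0],[0,0,0,0,0,0,0]]' ;python3 - <<'E'
from h import *
im=cams.camera('top');cv2.imwrite('pics/t7.png',cv2.resize(im[110:300,150:450,::-1],None,fx=2.6,fy=2.6,interpolation=cv2.INTER_CUBIC))
E
```

```text
time: 18.1
position: [0.633, -0.2041, 0.0825]
tool_rot: [0.691, 0.689, -0.154, 0.155]
ft_force: [-0.3, -1.0, 0.7]
grip_width: 0.0678
grip_force: 0.0
time: 18.73
position: [0.6367, -0.082, 0.2072]
tool_rot: [0.699, 0.695, -0.115, 0.125]
ft_force: [-0.5, -0.1, -0.4]
grip_width: 0.0868
grip_force: 0.0
time: 19.1
position: [0.613, -0.0147, 0.1823]
tool_rot: [0.708, 0.706, -0.0, 0.001]
ft_force: [0.7, -1.0, -1.0]
grip_width: 0.087
grip_force: 0.0
```

View pics/t7.png

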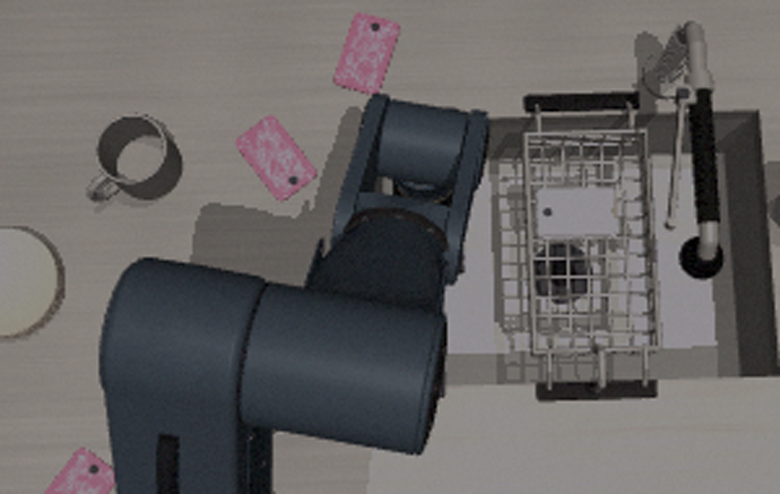

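Both scrapers are now stacked in the basket (578,212). The ramekin is hidden from the top, so I'll check it from the scene camera.

```bash
python3 - <<'E'
from h import *
im=cams.camera('scene');cv2.imwrite('pics/s8.png',cv2.resize(im[110:210,310:450,::-1],None,fx=5,fy=5,interpolation=cv2.INTER_CUBIC))
print('expected rim in crop',(proj('scene',[.4513,.3297,.04])-[310,110])*5)
delta([.4513,.3297,.2],90)
E
```

```text
expected rim in crop [297.20955148 232.47331606]
t 19.2 pos [ 0.6135 -0.0153  0.1823] shift cm [ 34.44 -16.32  -1.91] w 0.087
turn [0.003 0.002 1.568] q6 -0.2
```

View pics/s8.png

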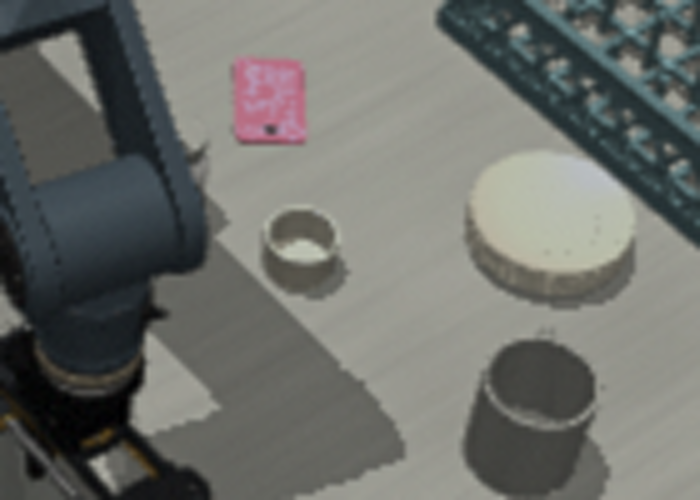

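The ramekin rim is centred at (302,234), where it was expected at (297,232), so it hasn't been disturbed. Moving over it and turning to close along y, clear of the tub.

```bash
python3 -m crank '[[6,-3,-1,0,0,0,0],[6,-3,-1,0,0,0,0],[6,-3,0,0,0,0,0],[6,-3,0,0,0,0,0],[6,-3,0,0,0,0,0]]' >/dev/null; python3 -m crank '[[4,-1.3,0,0,0,0,0],[0,0,0,0,0,0.18,0],[0,0,0,0,0,0.18,0],[0,0,0,0,0,0.18,0],[0,0,0,0,0,0.18,0]]' >/dev/null;  python3 -m crank '[[0,0,0,0,0,0.18,0],[0,0,0,0,0,0.18,0],[0,0,0,0,0,0.18,0],[0,0,0,0,0,0.18,0],[0,0,0,0,0,0.13,0]]';python3 -m crank '[[0,0,0,0,0,0,0]]' 15 >/dev/null; python3 - <<'E'
from h import *
delta([.452,.330,.10],90)
im=cams.camera('top')
cv2.imwrite('pics/t9.png',cv2.resize(im[110:300,150:450,::-1],None,fx=2.6,fy=2.6))
im=cams.camera('scene');cv2.imwrite('pics/s9.png',cv2.resize(im[100:220,300:440,::-1],None,fx=5,fy=5,interpolation=cv2.INTER_CUBIC))
E
```

```text
time: 21.08
position: [0.4628, 0.304, 0.2005]
tool_rot: [1.0, -0.003, 0.001, 0.001]
ft_force: [-0.0, 0.8, -0.5]
grip_width: 0.0874
grip_force: 0.0
t 21.2 pos [0.4626 0.3042 0.2005] shift cm [-1.08 -2.6  10.05] w 0.087
turn [ 0.001 -0.002 -0.001] q6 1.95
```

View pics/s9.png

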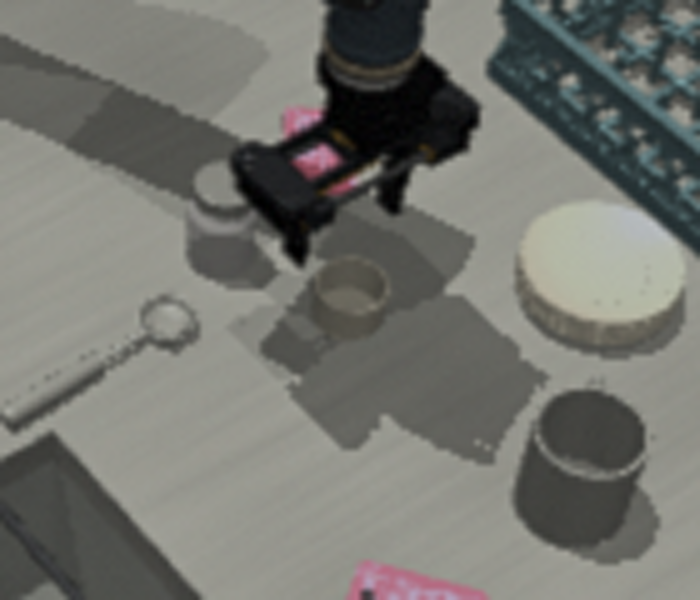

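The ramekin rim is at (352,284), unmoved. The open gripper is above it and to one side of it, clear of the tub.

```bash
python3 -c "
from h import *
print(ray('scene',(370.4,156.9),.04))"; python3 -m crank '[[-1.1,-2.65,2,0,0,0,0],[0,0,4,0,0,0,0],[0,0,3,0,0,0,0],[0,0,0,0,0,0,0],[0,0,0,0,0,0,0]]'
```

```text
[0.45534121 0.33153953 0.04      ]
time: 21.92
position: [0.4517, 0.3312, 0.111]
tool_rot: [1.0, -0.001, 0.001, -0.0]
ft_force: [0.4, 0.9, -0.2]
grip_width: 0.0871
grip_force: 0.0
```

```bash
python3 -m crank '[[0.1,0,2,0,0,0,0],[0,0,1.4,0,0,0,0],[0,0,0,0,0,0,0],[0,0,0,0,0,0,1],[0,0,0,0,0,0,1]]' 15; python3 -m crank '[[0,0,0,0,0,0,1],[0,0,0,0,0,0,1],[0,0,0,0,0,0,1]]'
```

```text
time: 22.55
position: [0.4524, 0.3312, 0.0769]
tool_rot: [1.0, -0.001, 0.001, -0.0]
ft_force: [-1.4, 0.0, 0.7]
grip_width: 0.0743
grip_force: 0.0
time: 22.92
position: [0.4523, 0.3312, 0.0767]
tool_rot: [1.0, -0.001, 0.0, -0.0]
ft_force: [-0.5, 0.8, 4.0]
grip_width: 0.0623
grip_force: 14.9
```

```bash
python3 -m crank '[[0,0,-4,0,0,0,1],[0,0,-6,0,0,0,1],[0,0,-3,0,0,-0.18,1],[0,0,0,0,0,-0.18,1],[0,0,0,0,0,-0.18,1]]' >/dev/null; python3 -m crank '[[0,0,0,0,0,-0.18,1],[0,0,0,0,0,-0.18,1],[0,0,0,0,0,-0.18,1],[0,0,0,0,0,-0.18,1],[0,0,0,0,0,-0.18,1]]' >/dev/null;  python3 -m crank '[[0,0,0,0,0,-0.13,1],[-6,1,0,0,0,0,1],[-6,1,0,0,0,0,1],[-6,1,0,0,0,0,1],[-6,1,0,0,0,0,1]]';python3 -c "
from h import *
delta([.555,-.206,.12],0)"
```

```text
time: 24.8
position: [0.491, 0.089, 0.2059]
tool_rot: [0.708, 0.706, -0.0, -0.0]
ft_force: [1.3, 0.4, -1.4]
grip_width: 0.0626
grip_force: 14.9
t 24.8 pos [0.491  0.089  0.2059] shift cm [-29.49   6.47   8.59] w 0.0626
turn [-0.001  0.    -0.002] q6 -0.04
```

```bash
python3 -m crank '[[-6,1.3,0,0,0,0,1],[-6,1.3,0,0,0,0,1],[-6,1.3,1,0,0,0,1],[-6,1.3,2,0,0,0,1],[-5.5,1.3,2,0,0,0,1]]' >/dev/null; python3 -m crank '[[0,0,2,0,0,0,1],[0,0,0,0,0,0,1]]';python3 -c "
from h import *
delta([.555,-.206,.06],0)"
```

```text
time: 25.68
position: [0.5532, -0.2023, 0.1347]
tool_rot: [0.709, 0.706, -0.001, -0.003]
ft_force: [-0.4, 0.6, -0.9]
grip_width: 0.062
grip_force: 14.9
t 25.68 pos [ 0.5532 -0.2023  0.1347] shift cm [-0.39  0.22  7.47] w 0.062
turn [-0.005 -0.003 -0.004] q6 -0.54
```

```bash
python3 -m crank '[[-0.3,0.2,3,0,0,0,1],[0,0,3,0,0,0,1],[0,0,1.4,0,0,0,1],[0,0,0,0,0,0,1],[0,0,0,0,0,0,0.8]]'; python3 -m crank '[[0,0,0,0,0,0,0.2],[0,0,0,0,0,0,0.2],[0,0,0,0,0,0,0.1],[0,0,-4,0,0,0,0.1],[0,0,-6,0,0,0,0.1]]'; python3 -m crank '[[5,0,-4,0,0,0,0.1],[6,-4,0,0,0,0,0.2],[0,-6,0,0,0,0.18,0.4],[0,0,0,0,0,0.18,0.4],[0,0,0,0,0,0.18,0.4]]'; python3 -c "
from h import *
delta([.42,-.2,.2],90)"
```

```text
time: 26.3
position: [0.5576, -0.2054, 0.064]
tool_rot: [0.708, 0.706, 0.0, 0.001]
ft_force: [0.3, 0.4, -0.3]
grip_width: 0.0624
grip_force: 14.9
time: 26.92
position: [0.5558, -0.2049, 0.1622]
tool_rot: [0.708, 0.706, -0.001, -0.002]
ft_force: [0.6, -0.3, -0.3]
grip_width: 0.078
grip_force: 0.0
time: 27.55
position: [0.4618, -0.1039, 0.2023]
tool_rot: [0.872, 0.489, 0.0, 0.0]
ft_force: [0.4, -0.4, 0.1]
grip_width: 0.054
grip_force: 0.0
t 27.55 pos [ 0.4618 -0.1039  0.2023] shift cm [-10.38   1.45   0.23] w 0.054
turn [ 0.    -0.     1.022] q6 0.09
```

```bash
python3 -m crank '[[0,0,0,0,0,0.18,0.4],[0,0,0,0,0,0.18,0.4],[0,0,0,0,0,0.18,0.4],[0,0,0,0,0,0.18,0.4],[0,0,0,0,0,0.18,0.4]]'; python3 -m crank '[[-2,0,0,0,0,0.12,0.4],[0,0,0,0,0,0,0.4]]'>/dev/null; python3 - <<'E'
from h import *
im=cams.camera('top');cv2.imwrite('pics/t10.png',cv2.resize(im[130:290,280:460,::-1],None,fx=3.5,fy=3.5,interpolation=cv2.INTER_CUBIC))
delta([.42,-.2155,.122],90)
E
```

```text
time: 28.18
position: [0.4626, -0.1043, 0.2021]
tool_rot: [0.998, 0.061, 0.0, 0.0]
ft_force: [-0.5, -0.6, 0.7]
grip_width: 0.0522
grip_force: 0.0
t 28.48 pos [ 0.4427 -0.1069  0.2021] shift cm [-2.37 10.84  8.01] w 0.0522
turn [ 0.    -0.     0.009] q6 1.08
```

View pics/t10.png

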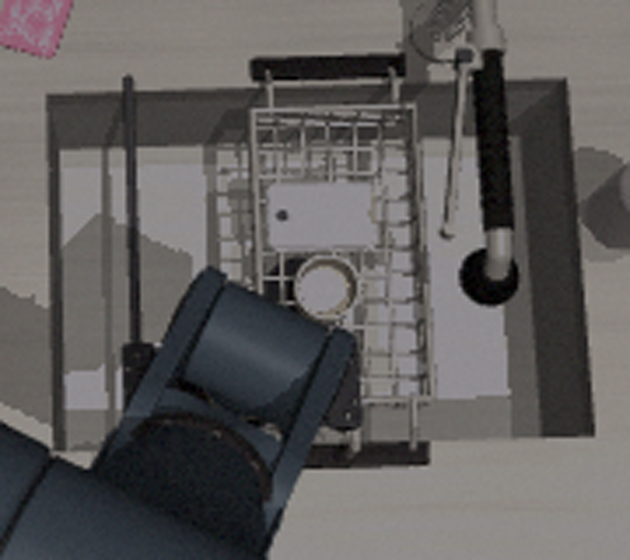

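The ramekin stands in the basket (326,286) beside the scraper stack (320,215). Going to the handle.

```bash
python3 -m crank '[[-1.2,5.4,0,0,0,0,0.4],[-1.2,5.4,0,0,0,0,0.4],[0,0,2.5,0,0,0,0.4],[0,0,0,0,0,0,0.4],[0,0,0,0,0,0,0.4]]'; python3 -c "
from h import *
delta([.418,-.2155,.121],90)"
```

```text
time: 29.1
position: [0.42, -0.2147, 0.1772]
tool_rot: [1.0, 0.005, 0.0, -0.0]
ft_force: [-0.5, 0.0, 0.6]
grip_width: 0.0519
grip_force: 0.0
t 29.1 pos [ 0.42   -0.2147  0.1772] shift cm [-0.21  0.08  5.62] w 0.0519
turn [-0.    -0.     0.009] q6 0.85
```

```bash
python3 -m crank '[[-0.1,0.1,3,0,0,0,0.4],[0,0,2.6,0,0,0,0.4],[0,0,0,0,0,0,0.4],[0,0,0,0,0,0,1],[0,0,0,0,0,0,1]]' 15; python3 -m crank '[[0,0,0,0,0,0,1],[0,0,0,0,0,0,1],[0,0,0,0,0,0,1]]'
```

```text
time: 29.72
position: [0.4193, -0.2163, 0.1221]
tool_rot: [1.0, 0.004, 0.001, 0.001]
ft_force: [-0.8, -0.1, 1.0]
grip_width: 0.0392
grip_force: 0.0
time: 30.1
position: [0.4187, -0.2162, 0.1211]
tool_rot: [1.0, 0.004, 0.0, 0.0]
ft_force: [-1.2, -5.9, 0.6]
grip_width: 0.0101
grip_force: 3.0
```

```bash
python3 -m crank '[[0,1,0,0,0,0,1],[0,1.5,0,0,0,0,1],[0,1.5,0,0,0,0,1],[0,1.5,0,0,0,0,1],[0,1.5,0,0,0,0,1]]'; python3 -m crank '[[0,1.5,0,0,0,0,1],[0,1.5,0,0,0,0,1],[0,1.0,0,0,0,0,1],[0,0.4,0,0,0,0,1],[0,0,0,0,0,0,1]]'
```

```text
time: 30.72
position: [0.4187, -0.2872, 0.1211]
tool_rot: [1.0, 0.004, -0.0, -0.0]
ft_force: [-0.6, 3.1, 5.4]
grip_width: 0.0095
grip_force: 15.0
time: 31.35
position: [0.4187, -0.3319, 0.1211]
tool_rot: [1.0, 0.004, -0.0, 0.001]
ft_force: [-4.0, -0.8, 4.5]
grip_width: 0.0093
grip_force: 15.0
```

```bash
python3 -m crank '[[0,0,0,0,0,0,0.6],[0,0,0,0,0,0,0.5],[0,0,0,0,0,0,0.4],[0,0,-5,0,0,0,0.3],[0,0,-6,0,0,0,0]]'; python3 -m crank '[[0,0,-6,0,0,0,0],[0,0,-4,0,0,0,0],[6,-0.3,0,0,0,0,0],[6,-0.3,0,0,0,0,0],[6,-0.3,0,0,0,0,0]]'; python3 -m crank '[[2,-0.3,0,0,0,0,0],[0,0,0,0,0,0,0]]'; python3 -c "
from h import *
delta([.618,-.319,.251],90)"
```

```text
time: 31.98
position: [0.4191, -0.3294, 0.2306]
tool_rot: [1.0, 0.004, -0.001, -0.002]
ft_force: [-0.2, -0.3, -0.5]
grip_width: 0.0513
grip_force: 0.0
time: 32.6
position: [0.6011, -0.3193, 0.3311]
tool_rot: [1.0, 0.004, 0.0, 0.0]
ft_force: [-1.0, -1.0, 0.7]
grip_width: 0.0864
grip_force: 0.0
time: 32.85
position: [0.6205, -0.3155, 0.3298]
tool_rot: [1.0, 0.005, -0.0, -0.0]
ft_force: [0.5, 0.4, -0.2]
grip_width: 0.0871
grip_force: 0.0
t 32.85 pos [ 0.6205 -0.3155  0.3298] shift cm [-0.24  0.35  7.88] w 0.0871
turn [-0.001  0.001  0.01 ] q6 0.93
```

```bash
python3 -m crank '[[-0.2,0.95,3,0,0,0,0],[0,0,3,0,0,0,0],[0,0,1.9,0,0,0,0],[0,0,0,0,0,0,0]]' 30; python3 - <<'E'
from h import *
im=cams.camera('scene');cv2.imwrite('pics/s11.png',cv2.resize(im[170:340,190:350,::-1],None,fx=3.5,fy=3.5,interpolation=cv2.INTER_CUBIC))
E
```

```text
time: 33.35
position: [0.616, -0.3257, 0.2503]
tool_rot: [1.0, 0.004, -0.002, -0.001]
ft_force: [0.3, -0.8, 0.9]
grip_width: 0.0868
grip_force: 0.0
```

View pics/s11.png

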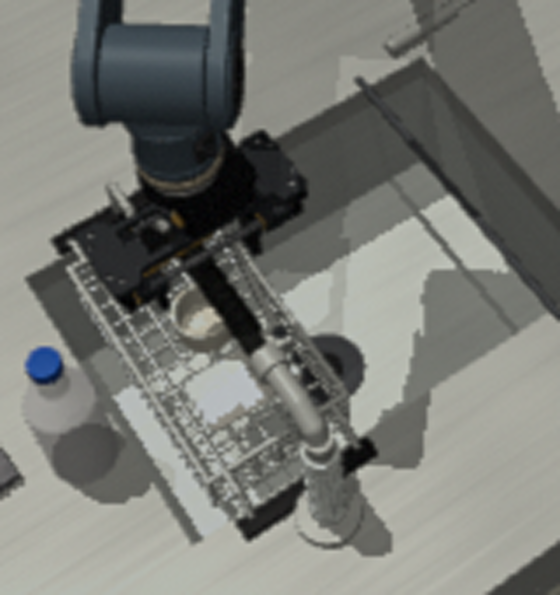

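The gripper straddles the black grip (230,300). Ramekin (195,320) and scrapers (225,385) are in the basket under the spray. Squeezing now.

```bash
python3 -m crank '[[0,0,0,0,0,0,1],[0,0,0,0,0,0,1],[0,0,0,0,0,0,1],[0,0,0,0,0,0,1],[0,0,0,0,0,0,1]]' 35; python3 -m crank '[[0,0,0,0,0,0,1],[0,0,0,0,0,0,1],[0,0,0,0,0,0,1],[0,0,0,0,0,0,1],[0,0,0,0,0,0,1]]'
```

```text
time: 34.02
position: [0.6169, -0.3226, 0.2527]
tool_rot: [1.0, 0.004, -0.001, -0.003]
ft_force: [-2.0, 8.5, 5.9]
grip_width: 0.0448
grip_force: 4.2
time: 34.65
position: [0.6167, -0.325, 0.2526]
tool_rot: [1.0, 0.004, -0.001, -0.001]
ft_force: [-3.2, 3.7, 6.1]
grip_width: 0.0358
grip_force: 35.0
```

```bash
for i in 1 2 3; do python3 -m crank '[[0,0,0,0,0,0,1],[0,0,0,0,0,0,1],[0,0,0,0,0,0,1],[0,0,0,0,0,0,1],[0,0,0,0,0,0,1]]' | tail -2; done; python3 -m crank '[[0,0,0,0,0,0,0],[0,0,0,0,0,0,0],[0,0,0,0,0,0,0],[0,0,0,0,0,0,0],[0,0,0,0,0,0,0]]';python3 -m crank '[[0,0,0,0,0,0,0],[0,0,-4,0,0,0,0],[0,0,-5,0,0,0,0],[-2,0,0,0,0,0,0],[0,0,0,0,0,0,0]]' 15; python3 -c "
from h import *
delta([.418,-.331,.33],90)"
```

```text
grip_width: 0.0357
grip_force: 35.0
grip_width: 0.0354
grip_force: 35.0
grip_width: 0.036
grip_force: 35.0
time: 37.15
position: [0.6181, -0.3265, 0.2522]
tool_rot: [1.0, 0.004, 0.001, 0.001]
ft_force: [0.4, 0.5, 0.2]
grip_width: 0.0774
grip_force: 0.0
time: 37.78
position: [0.5967, -0.3268, 0.3425]
tool_rot: [1.0, 0.003, 0.0, 0.001]
ft_force: [0.5, 0.3, 0.8]
grip_width: 0.0868
grip_force: 0.0
t 37.77 pos [ 0.5967 -0.3268  0.3425] shift cm [-17.87   0.3    1.25] w 0.0868
turn [ 0.001 -0.     0.006] q6 0.9
```

```bash
python3 -m crank '[[-6,0.1,0,0,0,0,0.4],[-6,0.1,0,0,0,0,0.4],[-5.8,0.2,0,0,0,0,0.4],[0,0,5,0,0,0,0.4],[0,0,6,0,0,0,0.4]]' > /dev/null; python3 -m crank '[[0,0,5,0,0,0,0.4],[0,0,0,0,0,0,0.4]]';python3 -c "
from h import *
delta([.4187,-.331,.121],90)"
```

```text
time: 38.65
position: [0.4179, -0.3298, 0.1778]
tool_rot: [1.0, 0.004, -0.003, -0.004]
ft_force: [1.1, 0.6, 0.3]
grip_width: 0.0525
grip_force: 0.0
t 38.65 pos [ 0.4179 -0.3298  0.1778] shift cm [0.12 0.17 5.68] w 0.0525
turn [-0.008  0.007  0.007] q6 0.69
```

```bash
python3 -m crank '[[0,0.1,3,0,0,0,0.4],[0,0,2.6,0,0,0,0.4],[0,0,0,0,0,0,0.4],[0,0,0,0,0,0,1],[0,0,0,0,0,0,1]]' 15; python3 -m crank '[[0,0,0,0,0,0,1],[0,0,0,0,0,0,1],[0,0,0,0,0,0,1],[0,0,0,0,0,0,1]]'
```

```text
time: 39.28
position: [0.4203, -0.3333, 0.1276]
tool_rot: [1.0, 0.004, 0.001, 0.001]
ft_force: [-0.8, -0.7, 0.1]
grip_width: 0.0396
grip_force: 0.0
time: 39.78
position: [0.4195, -0.3324, 0.126]
tool_rot: [1.0, 0.004, -0.0, -0.0]
ft_force: [-0.1, 1.0, 2.5]
grip_width: 0.0093
grip_force: 15.0
```

```bash
python3 -m crank '[[0,-1.2,0,0,0,0,1],[0,-1.8,0,0,0,0,1],[0,-1.8,0,0,0,0,1],[0,-1.8,0,0,0,0,1],[0,-1.8,0,0,0,0,1]]' >/dev/null; python3 -m crank '[[0,-1.8,0,0,0,0,1],[0,-1.8,0,0,0,0,1],[0,-1.8,0,0,0,0,1],[0,-1.8,0,0,0,0,1],[0,-1.8,0,0,0,0,1]]';python3 -m crank '[[0,-1.5,0,0,0,0,1],[0,-1,0,0,0,0,1],[0,-0.6,0,0,0,0,1],[0,0,0,0,0,0,1]]'
```

```text
time: 41.02
position: [0.4193, -0.158, 0.1261]
tool_rot: [1.0, 0.004, 0.001, 0.001]
ft_force: [5.5, -2.6, -2.1]
grip_width: 0.0098
grip_force: 15.0
time: 41.52
position: [0.4192, -0.1265, 0.1261]
tool_rot: [1.0, 0.004, 0.002, 0.0]
ft_force: [8.1, 2.6, -1.1]
grip_width: 0.0095
grip_force: 15.0
```

```bash
python3 -m crank '[[0,-0.6,0,0,0,0,1],[0,-0.5,0,0,0,0,1],[0,-0.4,0,0,0,0,1],[0,0,0,0,0,0,1]]';python3 -m crank '[[0,-0.3,0,0,0,0,1],[0,-0.3,0,0,0,0,1],[0,0,0,0,0,0,1]]'
```

```text
time: 42.02
position: [0.4192, -0.1121, 0.1261]
tool_rot: [1.0, 0.004, 0.002, 0.001]
ft_force: [6.0, 0.9, -1.4]
grip_width: 0.0091
grip_force: 15.0
time: 42.4
position: [0.4194, -0.1094, 0.1261]
tool_rot: [1.0, 0.006, 0.002, 0.003]
ft_force: [-2.4, -18.2, -3.6]
grip_width: 0.0094
grip_force: 15.0
```

The force rise shows the basket is at its stop. Releasing, backing off and checking.

```bash
python3 -m crank '[[0,0,0,0,0,0,0.6],[0,0,0,0,0,0,0.4],[0,0,0,0,0,0,0.4],[0,0,-5,0,0,0,0.4],[0,0,-6,0,0,0,0.4]]'; python3 -m crank '[[0,0,-5,0,0,0,0.4],[0,6,0,0,0,0,0.4],[-1,6,0,0,0,0,0.4],[-1,6,0,0,0,0,0.4],[-1,6,0,0,0,0,0.4]]'; python3 -m crank '[[0,0,0,0,0,0,0.4],[0,0,0,0,0,0,0.4],[0,0,0,0,0,0,0.4],[0,0,0,0,0,0,0.4]]'; python3 - <<'E'
from h import *
im=cams.camera('top');cv2.imwrite('pics/t12.png',cv2.resize(im[110:300,150:450,::-1],None,fx=2.6,fy=2.6,interpolation=cv2.INTER_CUBIC))
E
```

```text
time: 43.02
position: [0.4159, -0.1051, 0.2355]
tool_rot: [1.0, 0.004, -0.003, -0.002]
ft_force: [1.5, -0.9, -0.2]
grip_width: 0.0493
grip_force: 0.0
time: 43.65
position: [0.3886, -0.3468, 0.2853]
tool_rot: [1.0, 0.004, -0.001, -0.002]
ft_force: [1.0, -0.4, -1.2]
grip_width: 0.052
grip_force: 0.0
time: 44.15
position: [0.3899, -0.3452, 0.2859]
tool_rot: [1.0, 0.005, -0.0, -0.0]
ft_force: [0.2, -0.3, -0.1]
grip_width: 0.0523
grip_force: 0.0
```

View pics/t12.png

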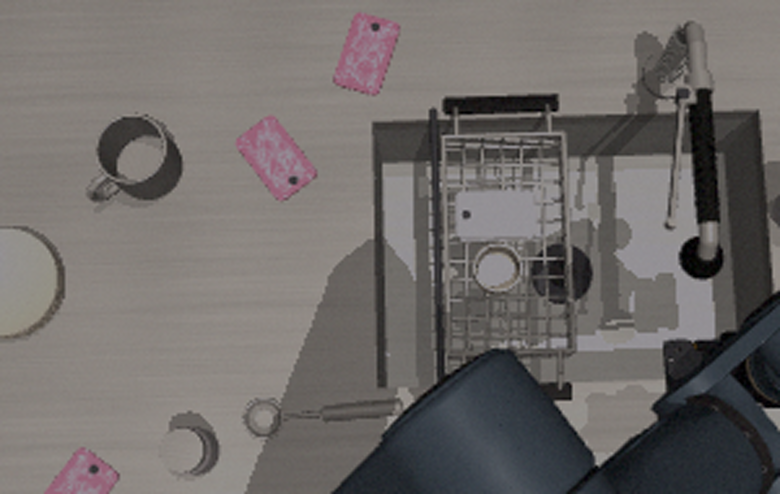

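The basket is against the stop bar (438). Scrapers (497,213) and ramekin (496,268) are inside, the trigger is out, and everything else is in place. Handing in.

```bash
python3 -c "
from rig import ticket
print(ticket.hand_in())"
```

```text
the job is handed in; nothing more can be done
None
```

The job is handed in (no verdict was returned): the two scrapers and one ramekin that were present are in the basket, the trigger was held fully squeezed for about 2 s with the basket under the spray and then released, and the basket is back against its stop.

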